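# Comb the plant stakes into rows

## Robot

A 6-joint arm with a two-finger parallel gripper is mounted at the origin on the work surface. World frame = base frame: x ahead of the robot, y to its left, z up, the work surface at z = 0. Lengths are in m, angles in rad, forces in N, time in s.
With the tool pointing down it reaches from about 0.225 to 0.875 m from the base axis. Payload 3.4 kg.
Tool frame: the origin (TCP) lies on the centre line of the jaws, within the pads' length; the fingertips stand 14 mm ahead of it and the grasp point (between the pads) lies 5 mm behind it (manip.nose_length is the distance from the TCP to the fingertips, in m); z points along the fingers, y is the line along which they close (so a half turn about z gives the same grasp; the last joint's range is limited). The gripper opens to 85 mm and grips with 20 to 120 N. Pads are 22 mm wide; open, the fingers measure 114 mm over their backs; the gripper's body (76 mm by 85 mm) begins 54 mm behind the grasp point. The pads swing forward as they close: fully open they stand 13 mm farther back than shut.
Start: joints at [-0.121, 0.276, 1.505, -0, 1.361, -0.121], TCP at [0.575, -0, 0.245] pointing down, gripper open.
Joint ranges: [-2.89, 2.89], [-0.75, 2.08], [0.22, 2.7], [-1.18, 4.32], [0.11, 2.71], [-2.7, 2.7]. Speed limits (rad/s): [2.57, 2.57, 3.14, 3.14, 3.14, 3.14].

## Interface

Orientations are given as a rotation vector (axis times angle).
In Python, from station import status, optics, order, spotter, manip gives the robot as it stands. The module is installed in compiled form; this text tells all that it offers.
- The arm moves only by the shell command python3 -m pendant 'ROWS' [OPENING]. ROWS is a JSON list of rows, 1 to 12 of them, each written [[dx, dy, dz], [rx, ry, rz]]: dx, dy, dz in m, then a rotation vector rx, ry, rz in rad; each row is the pose to reach, as a shift and turn from the pose commanded when the command began, along the tool's axes at that moment; what a row does not reach only later rows make up. A row lasts 1/8 s, in which the tool goes at most 0.0625 m and 0.188 rad, less where a joint would pass 70% of its speed; a pose out of reach is approached as far as the arm can. OPENING is the finger opening in m, set as the command begins (- or left out keeps the last). The fingers move at their own pace and stop on an object; the grip force is fixed at half the most. Time passes only in rows, so rows that do not move let the fingers close. It prints the time, the measured TCP pose, the force, the opening and the grip force at its end. Input that does not fit is refused with a message, and nothing moves.
- status.state(): the state, without advancing time (a new reading comes with each control period).
- optics.capture(name): name is "scene" or "side" or "wrist"; returns a dict with "pixels" (480x640x3 uint8, red, green, blue), "mtx" (3x3 intrinsics, pixels), "dist_coeffs" ([k1, k2, p1, p2, k3] as OpenCV has them; the pictures are not rectified), "extrinsics" (4x4, takes a point from world to camera coordinates). Camera axes: x right, y up, looking along -z (the intrinsics and any distortion apply to the point x, -y, -z); pixel columns grow to the right and rows downward; lengths in m; the calibration is good to about 2 mm. A picture is of the moment at which its call begins. There is no depth.
- order.job_done(): hands the job in; it is judged then, once.
Trained networks look in a picture, given as the dict that the camera call returned (one of the last four; its "shot" number tells which), for a name from the list of things; names that differ only in an ending like _2 or _b are one class to them, and where a whole thing is asked for, a point or a joint stands for the part that bears it (a point fixed in the world has none). Each returns a list of dicts, best first, with "p" (0 to 1); they miss things now and then, are a little off and sometimes report something else, mostly with a low value. They report only what shows in the picture. A call takes as long as a camera call. They do not tell look-alikes from the thing itself.
- spotter.search_frame(query, picture): "box" ([centre column, centre row, width, height] in pixels, round what is visible of it).
- spotter.silhouettes(query, picture): "pixels" (480x640 bool, what is visible of it) and "box" ([centre column, centre row, width, height] in pixels, round what is visible of it).
The state is a dict: "t": time; "joint_pos": joint angles; "joint_vel": joint speeds; "joint_efforts": joint torques, N m; "tool_pos": TCP position; "ee_rot": TCP orientation; "ft_force": force on the tool from outside, world axes, zero at the start; "torque": the same for the moment, N m; "finger_gap": finger opening in m; "finger_force": force on a finger pad.
Only numpy, scipy, OpenCV 4.12 (cv2) and the standard library are available. Lean on these libraries where they do the work, as an engineer would, in place of code of your own. Each camera call takes 0.05 s, during which the arm holds its last target. There are 200 camera calls.

## Task

Take the hand rake from its rest and comb the four scattered plant stakes in the black tray into separate rows parallel with the tray's sides: set the tines down in the free gaps between the stakes, at the stakes' middles, draw the rake towards the robot to their near ends and push it back to their far ends, to and fro until all lie straight, keeping the tines in light contact with the tray floor, at about 5 newtons and never over 12. Handle the stakes only with the rake, leave them lying in the tray, put the rake back in its rest, and leave the pots and the bottle alone.

Things in the scene. Friction and masses are not known exactly. Their poses are not given: they have to be found in the camera images.
- rake: hand rake, about 0.28 kg. Origin midway along the tine tips, at tip height; z up, y along the head bar, combs along x (front and back alike). 8 round steel tines 8 mm thick, one row, 30 mm apart (y = -105, -75 ... 105 mm), free gap 22 mm, z = 0 to 45 mm. Wooden head bar 20 (x) x 252 (y) x 22 mm, z = 45 to 67 mm
- rake_grip (a point): grasp point of the rake, 105 mm above its origin, in the upright wooden grip plate: 18 mm thick (x), 46 mm wide (y), z = 67 to 131 mm, on the middle of the bar. Grasp from above, closing along the rake's x. Axes as the rake's
- rest: dark steel rest, fixed. Origin under its middle, on the bench. Base 90 (x) x 270 (y) x 6 mm; at y = +-119 mm a 14 mm thick upright with a seat 60 mm high between prongs 18 mm higher, a fork 36 mm wide in x for the 20 mm bar. Hung, the bar lies on both seats: rake x, y, yaw as the rest's, tine tips 15 mm above its origin; play +-7 mm along y
- tray: square black plastic tray 300 x 300 mm, walls 4 mm thick, 18 mm high. Origin under its middle; x, y along its sides, x pointing away from the robot; combing runs along x. It cannot slide or tip but sits on a foam pad that gives straight down 1 mm for each 5 N, at most about 6 mm. Its height over the bench differs by several mm from start to start
- tray_floor (a point): middle of the tray floor's upper face, 4 mm above the tray's origin, axes as the tray's
- stake0: one of four alike square wooden plant stakes, 150 x 10 x 10 mm, about 20 g, lying loose on the tray floor; origin at the middle of its underside, x along its length. At the start their middles are about 60 mm apart across the tray, roughly 20 mm beyond the tray's middle, each turned up to about 22 degrees off the tray's x, either way.
- stake1: one of four alike square wooden plant stakes, 150 x 10 x 10 mm, about 20 g, lying loose on the tray floor; origin at the middle of its underside, x along its length. At the start their middles are about 60 mm apart across the tray, roughly 20 mm beyond the tray's middle, each turned up to about 22 degrees off the tray's x, either way.
- stake2: one of four alike square wooden plant stakes, 150 x 10 x 10 mm, about 20 g, lying loose on the tray floor; origin at the middle of its underside, x along its length. At the start their middles are about 60 mm apart across the tray, roughly 20 mm beyond the tray's middle, each turned up to about 22 degrees off the tray's x, either way.
- stake3: one of four alike square wooden plant stakes, 150 x 10 x 10 mm, about 20 g, lying loose on the tray floor; origin at the middle of its underside, x along its length. At the start their middles are about 60 mm apart across the tray, roughly 20 mm beyond the tray's middle, each turned up to about 22 degrees off the tray's x, either way.
- pot_square: bystander: square black plastic nursery pot 80 x 80 x 75 mm, origin under its middle
- spray_jar: bystander: white plastic bottle, 56 mm thick, 110 mm high, origin under its middle
- clay_pot: bystander: small round terracotta pot, 70 mm across, 60 mm high, origin under its middle
Things that resemble listed ones, but are neither listed nor needed, are in the scene too. What is shaped like the stake3 but purple is not meant. Leave any orange look-alike of the stake0 alone.

How it is judged:
By the outcome, as a careful person would: the job done as asked, in the order asked, and still so for the second after the job is handed in, with the robot touching nothing.
It also fails if it takes over 72 s, if anything falls off the work surface, if the arm or the gripper's body presses on something with over 40 N, if the wrist force passes 120 N, or if a joint passes its speed limit or range.

## Working session

There is one attempt and no reset: what is moved stays moved. The work goes in short steps, Python scripts to look and compute and a shell command to move; the robot and the scene stay as the last step left them, time stands still between calls to the robot, and variables do not carry over. Pictures are saved under pics/ and viewed, at most 10 in all, crops included, and the job is handed in when it is done.

```bash
mkdir -p pics; cat > h.py <<'E'
import numpy as np, cv2
from station import status, optics, order, spotter, manip
from scipy.spatial.transform import Rotation as R
def ray(pic,uv):
    uv=np.array(uv,float).reshape(-1,1,2)
    n=cv2.undistortPoints(uv,np.array(pic["mtx"]),np.array(pic["dist_coeffs"])).reshape(-1,2)
    E=np.array(pic["extrinsics"]);d=np.c_[n[:,0],-n[:,1],-np.ones(len(n))]@E[:3,:3]
    return -E[:3,:3].T@E[:3,3],d
def onz(pic,uv,z):
    o,d=ray(pic,uv);return (o+d*((z-o[2])/d[:,2])[:,None])
def proj(pic,P):
    E=np.array(pic["extrinsics"]);c=np.atleast_2d(P)@E[:3,:3].T+E[:3,3]
    c=c*[1,-1,-1]
    return cv2.projectPoints(c.reshape(-1,1,3),np.zeros(3),np.zeros(3),np.array(pic["mtx"]),np.array(pic["dist_coeffs"]))[0].reshape(-1,2)
def save(pic,n): cv2.imwrite("pics/"+n,pic["pixels"][:,:,::-1])
def st():
    s=status.state();print(s["t"],np.round(s["tool_pos"],4),np.round(R.from_rotvec(s["ee_rot"]).as_matrix(),3).tolist(),np.round(s["ft_force"],2),s["finger_gap"],s["finger_force"])
E
python3 - <<'E'
from h import *
st()
ims=[]
for n in ["scene","side","wrist"]:
    p=optics.capture(n);save(p,n+"0.png")
    E=np.array(p["extrinsics"]);print(n,np.round(-E[:3,:3].T@E[:3,3],3),np.round(E[2,:3],2))
    for q in ["rake","rest","tray","stake0"]:
        print(q,[(round(d["p"],2),np.round(d["box"]).tolist()) for d in spotter.search_frame(q,p)[:7]])
E
```

```text
0.0 [5.745e-01 1.000e-04 2.444e-01] [[-0.0, 1.0, -0.002], [1.0, 0.0, 0.0], [0.0, -0.002, -1.0]] [ 0.56 -0.16  0.29] 0.08526464906413721 0.0
scene [1.023 0.34  0.805] [0.49 0.43 0.76]
rake [(0.8, [503.0, 354.0, 152.0, 74.0])]
rest [(0.97, [497.0, 367.0, 166.0, 113.0]), (0.24, [502.0, 355.0, 152.0, 75.0])]
tray [(0.77, [293.0, 268.0, 196.0, 154.0])]
stake0 [(0.97, [272.0, 260.0, 58.0, 39.0]), (0.92, [286.0, 430.0, 84.0, 20.0]), (0.78, [292.0, 274.0, 44.0, 50.0]), (0.75, [259.0, 239.0, 46.0, 45.0]), (0.58, [308.0, 294.0, 74.0, 28.0])]
side [-0.151 -0.948  0.737] [-0.56 -0.67  0.49]
rake [(0.95, [223.0, 200.0, 66.0, 41.0]), (0.58, [322.0, 254.0, 52.0, 13.0])]
rest [(0.66, [224.0, 221.0, 80.0, 51.0])]
tray [(0.87, [338.0, 279.0, 154.0, 93.0])]
stake0 [(0.75, [359.0, 287.0, 44.0, 32.0]), (0.7, [343.0, 217.0, 42.0, 6.0]), (0.68, [330.0, 265.0, 33.0, 20.0]), (0.62, [344.0, 275.0, 47.0, 24.0]), (0.6, [321.0, 254.0, 51.0, 13.0]), (0.59, [289.0, 399.0, 20.0, 64.0])]
wrist [0.575 0.076 0.375] [0.   0.3  0.95]
rake []
rest []
tray [(0.92, [358.0, 322.0, 361.0, 304.0])]
stake0 [(0.96, [366.0, 327.0, 161.0, 36.0]), (0.88, [382.0, 271.0, 150.0, 89.0]), (0.77, [353.0, 382.0, 150.0, 30.0]), (0.66, [343.0, 432.0, 148.0, 19.0]), (0.58, [623.0, 50.0, 34.0, 94.0])]
```

View pics/scene0.png

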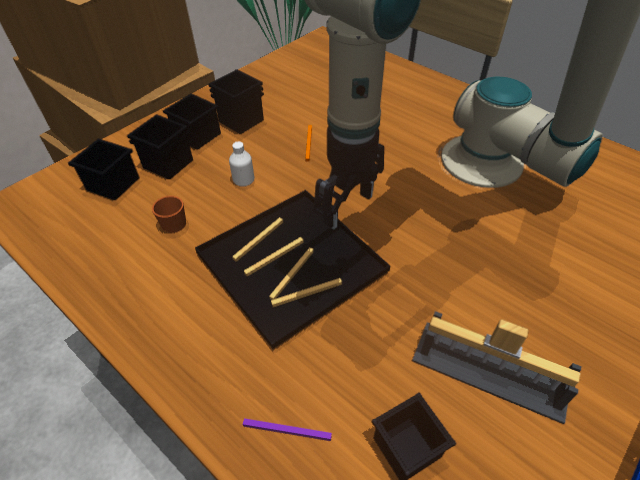

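View pics/wrist0.png

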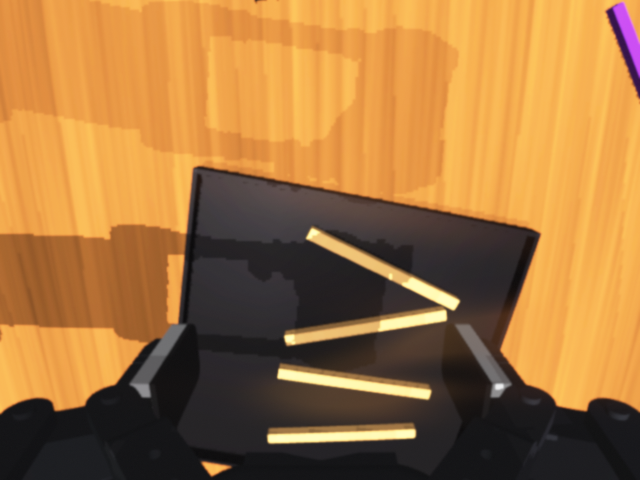

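```bash
python3 - <<'E'
from h import *
p=optics.capture("scene")
for n in ["scene","wrist"]:
    p=optics.capture(n)
    for q in ["tray"]+(["rake","rest"] if n=="scene" else []):
        for d in spotter.silhouettes(q,p)[:1]:
            m=d["pixels"].astype(np.uint8)
            c=max(cv2.findContours(m,0,2)[0],key=cv2.contourArea)
            h=cv2.convexHull(c);ap=cv2.approxPolyDP(h,8,True).reshape(-1,2)
            print(n,q,ap.tolist());print(np.round(onz(p,ap,{"tray":.03,"rake":.07,"rest":0}[q]),3).tolist())
    for d in spotter.silhouettes("stake0",p)[:6]:
        m=d["pixels"].astype(np.uint8)
        if m.sum()<20: continue
        v,u=np.nonzero(m);P=onz(p,np.c_[u,v],.025)[:,:2];c=P.mean(0);w,V=np.linalg.eigh(np.cov((P-c).T));a=V[:,1]*np.sign(V[0,1])
        t=(P-c)@a;print(n,round(d["p"],2),np.round(c+a*(t.max()+t.min())/2,3),"yaw",round(np.degrees(np.arctan2(a[1],a[0])),1),"L",round(np.ptp(t),3),p["pixels"][v,u].mean(0).round())
E
```

```text
scene tray [[306, 191], [389, 268], [273, 348], [196, 248]]
[[0.42, -0.248, 0.03], [0.48, 0.042, 0.03], [0.77, -0.008, 0.03], [0.71, -0.305, 0.03]]
scene rake [[428, 324], [514, 323], [578, 381], [535, 382], [434, 342]]
[[0.566, 0.186, 0.07], [0.462, 0.302, 0.07], [0.495, 0.432, 0.07], [0.543, 0.379, 0.07], [0.59, 0.214, 0.07]]
scene rest [[426, 324], [576, 388], [564, 422], [414, 362]]
[[0.525, 0.169, 0.0], [0.46, 0.443, 0.0], [0.533, 0.451, 0.0], [0.608, 0.197, 0.0]]
scene 0.89 [ 0.635 -0.047] yaw -26.7 L 0.148 [139. 111.  64.]
scene 0.74 [ 0.599 -0.227] yaw 2.4 L 0.155 [159. 131.  78.]
scene 0.65 [ 0.612 -0.165] yaw -9.2 L 0.148 [172. 143.  84.]
scene 0.61 [0.858 0.111] yaw -58.4 L 0.147 [122.  55. 158.]
scene 0.56 [ 0.62  -0.105] yaw 10.3 L 0.154 [143. 114.  67.]
scene 0.34 [ 0.608 -0.131] yaw -80.2 L 0.387 [35. 27. 23.]
wrist tray [[196, 167], [539, 233], [502, 344], [429, 474], [228, 466], [195, 455], [177, 426]]
[[0.474, 0.039, 0.03], [0.763, -0.016, 0.03], [0.744, -0.124, 0.03], [0.689, -0.279, 0.03], [0.479, -0.267, 0.03], [0.445, -0.253, 0.03], [0.431, -0.217, 0.03]]
wrist 0.83 [ 0.632 -0.051] yaw -27.1 L 0.15 [229. 198. 128.]
wrist 0.77 [0.819 0.133] yaw -62.5 L 0.074 [140.  57. 166.]
wrist 0.71 [ 0.595 -0.228] yaw 2.3 L 0.149 [213. 191. 131.]
wrist 0.6 [ 0.608 -0.166] yaw -9.9 L 0.149 [220. 199. 134.]
wrist 0.58 [ 0.615 -0.106] yaw 9.8 L 0.149 [210. 178. 115.]
```

The scene picture shows the four wooden stakes in the tray (pixels 258,238 / 273,257 / 292,274 / 307,293). The rake hangs in its rest around (500,360). The purple stake (287,430) and the orange one (308,142) lie outside the tray. The wrist picture shows the same four stakes, and both views agree on the poses to about 4 mm. Next I'll look at the rake from above.

```bash
python3 -m pendant '[[[0.06,-0.01,0],[0,0,-0.05]],[[0.12,-0.02,0],[0,0,-0.1]],[[0.18,-0.03,0],[0,0,-0.15]],[[0.24,-0.04,0],[0,0,-0.2]],[[0.3,-0.045,0],[0,0,-0.24]],[[0.315,-0.045,0],[0,0,-0.24]],[[0.315,-0.045,0],[0,0,-0.24]],[[0.315,-0.045,0],[0,0,-0.24]]]'; python3 - <<'E'
from h import *
st();p=optics.capture("wrist");save(p,"w1.png")
for q in ["rake","rest","rake_grip"]:
    for d in spotter.silhouettes(q,p)[:2]:
        m=d["pixels"].astype(np.uint8);print(q,d["p"],d["box"])
        c=max(cv2.findContours(m,0,2)[0],key=cv2.contourArea)
        ap=cv2.approxPolyDP(cv2.convexHull(c),6,True).reshape(-1,2);print(ap.tolist())
E
```

```text
t: 2.2
tool_pos: [0.5303, 0.3134, 0.2452]
ee_rot: [1.941, 2.469, -0.002]
ft_force: [-0.0, -0.6, -0.2]
finger_gap: 0.0856
finger_force: 0.0
2.2 [0.5303 0.3134 0.2452] [[-0.236, 0.972, -0.0], [0.972, 0.236, -0.001], [-0.001, -0.0, -1.0]] [-0.04 -0.56 -0.19] 0.08560163023534571 0.0
rake 0.96 [314.1, 218.4, 40.2, 337.9]
[[296, 46], [323, 51], [331, 383], [309, 380], [300, 295]]
rest 0.9 [312.6, 212.3, 113.1, 339.3]
[[342, 43], [368, 49], [369, 341], [353, 379], [333, 365], [324, 49]]
rake_grip 0.56 [314.4, 215.1, 41.8, 334.0]
[[297, 46], [319, 46], [324, 66], [330, 383], [309, 380], [300, 294]]
```

View pics/w1.png

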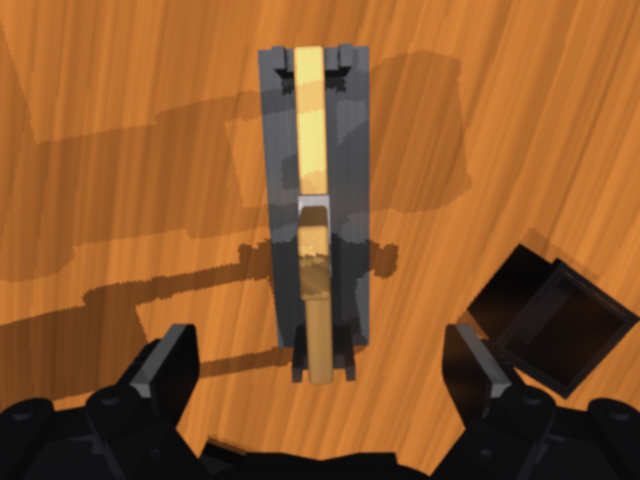

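From above, the bar's top runs from (296..322, 47) to (309..332, 382). The grip plate's top is at about (314, 240–300), and a pot stands at (555, 320).

```bash
python3 - <<'E'
from h import *
p=optics.capture("wrist")
a=onz(p,[[296,47],[322,47],[309,383],[332,382]],.082)
print(a.round(4).tolist());f=a[:2].mean(0);n=a[2:].mean(0);d=n-f
print("c",(f+n)/2,"L",np.linalg.norm(d),"yaw",np.arctan2(d[1],d[0])-np.pi/2)
b=onz(p,[[260,51],[368,47],[369,344],[281,347]],.006);print(b.round(3).tolist(),b.mean(0))
g=p["pixels"][:, :, :].astype(int)
print(onz(p,[[300,255],[327,255],[301,297],[328,298]],.146).round(4).tolist())
E
```

```text
[[0.4867, 0.4272, 0.082], [0.5029, 0.4311, 0.082], [0.5516, 0.1865, 0.082], [0.5695, 0.1919, 0.082]]
c [0.52768834 0.30915649 0.082     ] L 0.24876165310530676 yaw -2.8738874492216917
[[0.452, 0.428, 0.006], [0.536, 0.451, 0.006], [0.609, 0.192, 0.006], [0.525, 0.169, 0.006]] [0.53082083 0.30996101 0.006     ]
[[0.5187, 0.3123, 0.146], [0.5336, 0.316, 0.146], [0.525, 0.2871, 0.146], [0.5406, 0.2902, 0.146]]
```

```bash
python3 -m pendant '[[[-0.003,-0.003,0.04],[0,0,-0.03]],[[-0.003,-0.003,0.09],[0,0,-0.03]],[[-0.003,-0.003,0.12],[0,0,-0.03]],[[-0.003,-0.003,0.13],[0,0,-0.03]],[[-0.003,-0.003,0.13],[0,0,-0.03]],[[-0.003,-0.003,0.13],[0,0,-0.03]]]' 0.085; python3 -m pendant '[[[0,0,0],[0,0,0]],[[0,0,0],[0,0,0]],[[0,0,0],[0,0,0]],[[0,0,0],[0,0,0]],[[0,0,0],[0,0,0]],[[0,0,0],[0,0,0]]]' 0.0
```

```text
t: 3.2
tool_pos: [0.529, 0.3117, 0.117]
ee_rot: [1.902, 2.499, 0.004]
ft_force: [0.2, -0.8, -0.4]
finger_gap: 0.0851
finger_force: 0.0
t: 3.95
tool_pos: [0.5279, 0.3114, 0.1155]
ee_rot: [1.902, 2.5, 0.0]
ft_force: [-0.7, -0.7, 2.0]
finger_gap: 0.0171
finger_force: 58.8
```

```bash
python3 -m pendant '[[[0,0,-0.015],[0,0,0]],[[0,0,-0.04],[0,0,0]],[[0,0,-0.075],[0,0,0]],[[0,0,-0.11],[0,0,0]],[[0,0,-0.11],[0,0,0]],[[0,0,-0.11],[0,0,0]]]'; python3 - <<'E'
from h import *
st();print([status.state()["ft_force"][2].round(2)])
p=optics.capture("wrist");save(p,"w2.png");p=optics.capture("side");save(p,"s2.png")
cv2.imwrite("pics/s2c.png",cv2.resize(p["pixels"][210:340,240:430,::-1],(760,520),interpolation=2))
E
```

```text
t: 4.7
tool_pos: [0.527, 0.3109, 0.2242]
ee_rot: [-1.902, -2.499, 0.003]
ft_force: [0.1, 0.4, -3.6]
finger_gap: 0.0174
finger_force: 58.8
4.7 [0.527  0.3109 0.2242] [[-0.267, 0.964, -0.002], [0.964, 0.267, -0.001], [-0.0, -0.002, -1.0]] [ 0.14  0.41 -3.57] 0.01735078045943663 58.82786214351654
[np.float64(-3.57)]
```

View pics/w2.png

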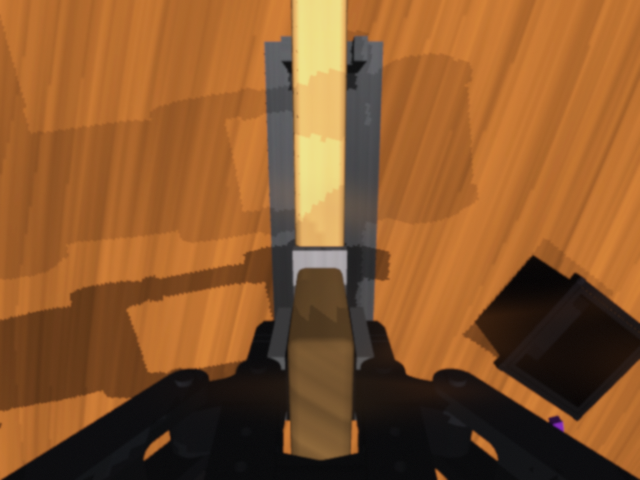

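View pics/s2c.png

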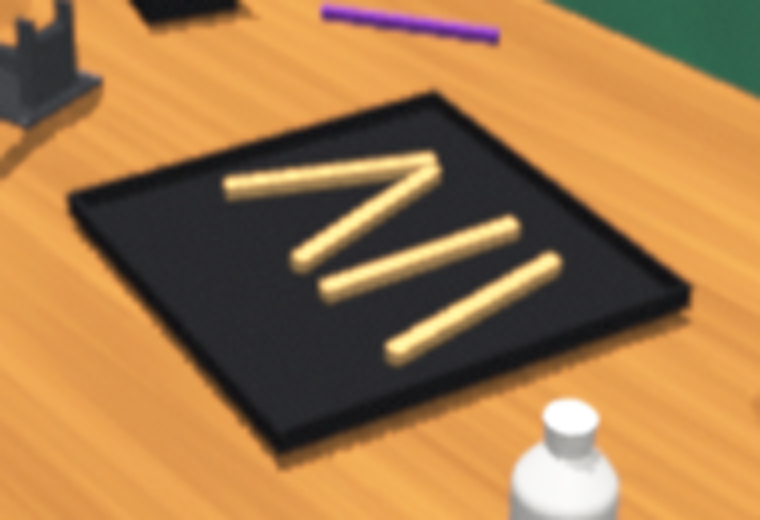

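The rake sits straight and centred in the gripper. The enlarged side view shows the tray's top corners at full-frame pixels (349,233), (257,260), (412,282) and (310,319), and the stakes are unmoved. Next I'll fit the tray pose from all the views.

```bash
python3 - <<'E'
from h import *
from scipy.optimize import least_squares
sc=optics.capture("scene");sd=optics.capture("side");w=optics.capture("wrist")
print("plate far edge",onz(w,[[297,268],[345,268]],.2547).round(4).tolist(),"bar near-plate",onz(w,[[320,247]],.1907).round(4).tolist())
obs=[(sd,[348.75,233.25]),(sd,[257.5,259.5]),(sd,[412.5,282.5]),(sd,[310,319.25]),(sc,[306,192]),(sc,[389,267]),(sc,[197,249]),(sc,[274,340])]
k=[np.array(a)*.15 for a in [(1,1),(-1,1),(1,-1),(-1,-1),(-1,-1),(-1,1),(1,-1),(1,1)]]
def f(v):
    c,s=np.cos(v[2]),np.sin(v[2]);r=[]
    for (p,uv),q in zip(obs,k): r+=list(proj(p,[v[0]+c*q[0]-s*q[1],v[1]+s*q[0]+c*q[1],v[3]])[0]-uv)
    return r
r=least_squares(f,[.595,-.13,-.187,.03],loss="soft_l1");print(r.x.round(4),np.round(r.fun,1))
T=r.x;c,s=np.cos(T[2]),np.sin(T[2])
for n,p in (("scene",sc),("side",sd)):
  for d in spotter.silhouettes("stake0",p)[:6]:
    m=d["pixels"];v,u=np.nonzero(m)
    if len(v)<20: continue
    P=onz(p,np.c_[u,v],T[3]-.007)[:,:2]-T[:2];P=np.c_[P@[c,s],P@[-s,c]];cc=P.mean(0);V=np.linalg.eigh(np.cov((P-cc).T))[1];a=V[:,1]*np.sign(V[0,1]);t=(P-cc)@a
    print(n,round(d["p"],2),np.round(cc,3),round(np.degrees(np.arctan2(a[1],a[0])),1),np.ptp(t).round(3))
E
```

```text
plate far edge [[0.5107, 0.3487, 0.2547], [0.5221, 0.3519, 0.2547]] bar near-plate [[0.5196, 0.3366, 0.1907]]
[ 0.592  -0.1356 -0.1861  0.0242] [-0.9  0.2 -1.9 -0.1 -0.2  0.3 -1.2  0.4 -1.  -1.2  0.8 -0.2 -2.7 -0.1
 -2.4  5.9]
scene 0.95 [0.215 0.289] -48.1 0.15
scene 0.92 [0.024 0.089] -16.0 0.151
scene 0.68 [ 0.025 -0.031] 1.6 0.154
scene 0.65 [-0.273 -0.301] 50.0 0.151
scene 0.58 [ 0.024 -0.094] 13.4 0.155
scene 0.56 [0.02  0.031] 20.7 0.153
side 0.81 [ 0.026 -0.025] 1.8 0.154
side 0.81 [-0.292 -0.332] 50.6 0.151
side 0.65 [ 0.029 -0.089] 13.6 0.154
side 0.63 [0.03  0.096] -14.2 0.151
side 0.6 [0.024 0.037] 21.1 0.161
side 0.48 [0.206 0.27 ] -47.1 0.146
```

```bash
python3 -m pendant '[[[-0.05,-0.004,0],[0,0,0.05]],[[-0.1,-0.008,0],[0,0,0.1]],[[-0.15,-0.012,0],[0,0,0.15]],[[-0.2,-0.016,0],[0,0,0.2]],[[-0.25,-0.02,0],[0,0,0.25]],[[-0.3,-0.024,0],[0,0,0.3]],[[-0.35,-0.028,0],[0,0,0.35]],[[-0.4,-0.032,0.02],[0,0,0.4]],[[-0.44,-0.036,0.04],[0,0,0.44]],[[-0.4575,-0.037,0.06],[0,0,0.456]],[[-0.4575,-0.037,0.07],[0,0,0.456]],[[-0.4575,-0.037,0.07],[0,0,0.456]]]'; python3 -m pendant '[[[0,0,0],[0,0,0]],[[0,0,0],[0,0,0]]]'; python3 - <<'E'
from h import *
st();p=optics.capture("side")
cv2.imwrite("pics/s3.png",cv2.resize(p["pixels"][190:340,240:440,::-1],(800,600),interpolation=2))
p=optics.capture("wrist");save(p,"w3.png")
E
```

```text
t: 6.55
tool_pos: [0.6133, -0.1377, 0.1543]
ee_rot: [-2.415, -2.005, 0.001]
ft_force: [-0.7, 0.0, -2.5]
finger_gap: 0.0175
finger_force: 58.9
t: 6.8
tool_pos: [0.6147, -0.1385, 0.1565]
ee_rot: [2.415, 2.006, 0.002]
ft_force: [0.7, 0.3, -3.2]
finger_gap: 0.0173
finger_force: 58.9
6.8 [ 0.6147 -0.1385  0.1565] [[0.183, 0.983, 0.002], [0.983, -0.183, -0.0], [-0.0, 0.002, -1.0]] [ 0.7   0.28 -3.16] 0.01727536560733161 58.90144944190979
```

View pics/s3.png

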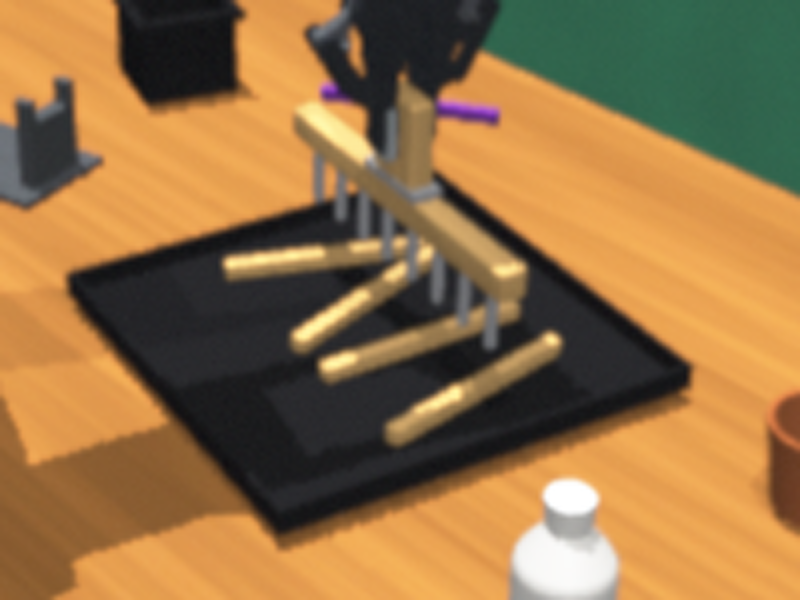

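View pics/w3.png

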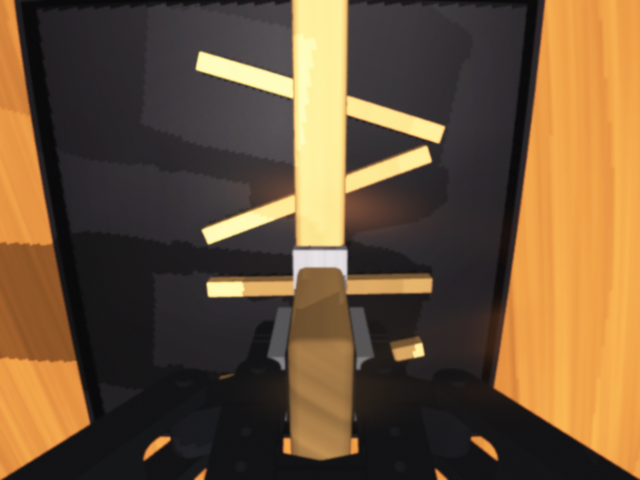

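The wrist view shows the tray sides parallel to the rake. Stake A runs (198,61)–(443,134), B runs (205,237)–(430,154) and C runs (208,289)–(432,284).

```bash
python3 - <<'E'
from h import *
p=optics.capture("wrist");s=status.state();t=np.array(s["tool_pos"]);M=R.from_rotvec(s["ee_rot"]).as_matrix()
def loc(uv,z): return ((onz(p,uv,z)-t)@M)[:,:2].round(4)  # tool x = rake y, tool y = rake x
for z in (.02,.028):
  for a in ([198,61],[443,134]),([205,237],[430,154]),([208,289],[432,284]):
    q=loc(a,z);m=q.mean(0);d=q[1]-q[0];print(z,"across",m[0].round(4),"along",m[1].round(4),"L",np.linalg.norm(d).round(3),"ang",np.degrees(np.arctan2(d[0],d[1])).round(1))
print("wall l/r mid",loc([[20,8],[543,5]],.028).tolist(),loc([[90,415],[495,380]],.028).tolist())
print("bar",loc([[292,3],[348,3],[296,245],[345,245]],.123).tolist(), t)
E
```

```text
0.02 across 0.0885 along 0.0014 L 0.153 ang -15.9
0.02 across 0.0288 along -0.004 L 0.153 ang 20.4
0.02 across -0.0329 along -0.0005 L 0.152 ang 1.4
0.028 across 0.0882 along 0.0014 L 0.148 ang -15.9
0.028 across 0.0302 along -0.0039 L 0.149 ang 20.4
0.028 across -0.0296 along -0.0005 L 0.148 ang 1.4
wall l/r mid [[0.1402, -0.1714], [0.1397, 0.1248]] [[-0.1343, -0.1733], [-0.1025, 0.1257]]
bar [[0.1154, -0.0101], [0.1154, 0.0094], [0.0275, -0.01], [0.0275, 0.0097]] [ 0.61447235 -0.13897933  0.15603574]
```

```bash
python3 -m pendant '[[[0,0,0.01],[0,0,0]],[[0,0,0.02],[0,0,0]],[[0,0,0.028],[0,0,0]],[[0,0,0.032],[0,0,0]],[[0,0,0.033],[0,0,0]],[[0,0,0.033],[0,0,0]]]'; for i in 1 ; do python3 -m pendant '[[[0,0,0.001],[0,0,0]],[[0,0,0.002],[0,0,0]],[[0,0,0.002],[0,0,0]]]' | grep -E 'tool_pos|ft'; done
```

```text
t: 7.7
tool_pos: [0.6144, -0.1395, 0.1225]
ee_rot: [2.418, 2.005, 0.0]
ft_force: [-0.3, -0.2, -2.9]
finger_gap: 0.0172
finger_force: 59.0
tool_pos: [0.6142, -0.1394, 0.1203]
ft_force: [-0.3, -0.7, -3.5]
```

```bash
python3 -m pendant '[[[0,0,0.001],[0,0,0]],[[0,0,0.002],[0,0,0]],[[0,0,0.002],[0,0,0]]]' | grep -E 'tool_pos|ft';python3 -m pendant '[[[0,0,0.001],[0,0,0]],[[0,0,0.001],[0,0,0]]]' | grep -E 'tool_pos|ft'
```

```text
tool_pos: [0.6141, -0.1394, 0.1182]
ft_force: [-0.6, 0.5, -3.5]
tool_pos: [0.6142, -0.1394, 0.1172]
ft_force: [-0.8, -0.5, -3.2]
```

```bash
python3 -m pendant '[[[0,0,0.001],[0,0,0]],[[0,0,0.001],[0,0,0]]]' | grep -E 'tool_pos|ft';python3 -m pendant '[[[0,0,0.001],[0,0,0]],[[0,0,0.001],[0,0,0]]]' | grep -E 'tool_pos|ft'
```

```text
tool_pos: [0.6141, -0.1394, 0.1162]
ft_force: [0.5, -0.2, -2.9]
tool_pos: [0.6142, -0.1394, 0.1152]
ft_force: [-0.4, 0.5, -2.1]
```

```bash
python3 -m pendant '[[[0,0,0.001],[0,0,0]],[[0,0,0.001],[0,0,0]]]' | grep -E 'tool_pos|ft'
```

```text
tool_pos: [0.6143, -0.1394, 0.1143]
ft_force: [0.3, -0.6, -2.3]
```

```bash
python3 -m pendant '[[[0,0,0.0005],[0,0,0]],[[0,0,0.0005],[0,0,0]]]' | grep -E 'tool_pos|ft'; python3 - <<'E'
from h import *
a=[]
for i in range(4): optics.capture("side"); a.append(status.state()["ft_force"][2])
print(np.round(a,2))
E
```

```text
tool_pos: [0.6143, -0.1394, 0.114]
ft_force: [0.2, 0.5, -0.7]
[-1.9  -2.2  -1.47 -1.51]
```

```bash
python3 -m pendant '[[[0,0,0.0003],[0,0,0]],[[0,0,0.0006],[0,0,0]],[[0,0,0.0006],[0,0,0]]]' | grep -E 'tool_pos|ft'; python3 - <<'E'
from h import *
a=[]
for i in range(4): optics.capture("side"); a.append(status.state()["ft_force"][2])
print(np.round(a,2))
E
```

```text
tool_pos: [0.6143, -0.1394, 0.1135]
ft_force: [1.2, 1.1, 0.3]
[-0.07  0.63 -0.19  0.59]
```

```bash
python3 -m pendant '[[[0,-0.004,0.0003],[0,0,0]],[[0,-0.012,0.0003],[0,0,0]],[[0,-0.02,0.0003],[0,0,0]],[[0,-0.028,0.0003],[0,0,0]],[[0,-0.034,0.0003],[0,0,0]]]' | grep -E 'tool_pos|ft';python3 -m pendant '[[[0,-0.006,0],[0,0,0]],[[0,-0.014,0],[0,0,0]],[[0,-0.022,0],[0,0,0]],[[0,-0.03,0],[0,0,0]],[[0,-0.034,0],[0,0,0]]]' | grep -E 'tool_pos|ft'; python3 - <<'E'
from h import *
p=optics.capture("side");a=[status.state()["ft_force"][2]]
s=optics.capture("scene")
cv2.imwrite("pics/s4.png",np.hstack([cv2.resize(p["pixels"][190:340,250:430,::-1],(400,333),interpolation=2),cv2.resize(s["pixels"][170:360,180:408,::-1],(400,333),interpolation=2)]))
E
```

```text
tool_pos: [0.5803, -0.1332, 0.1132]
ft_force: [1.9, -0.0, 0.7]
tool_pos: [0.5467, -0.1267, 0.113]
ft_force: [2.5, -0.7, 1.6]
```

View pics/s4.png

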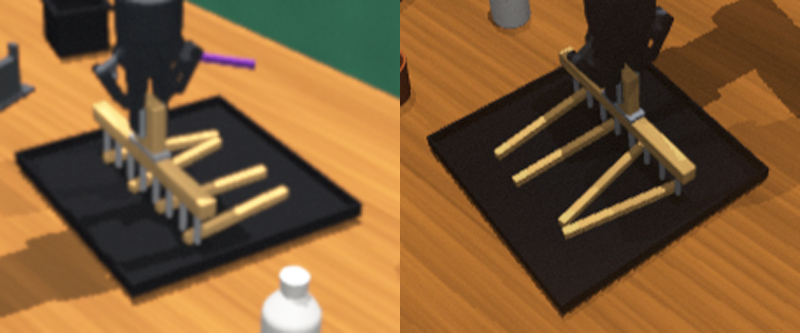

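The near ends are now combed into their gaps, while the far ends still splay. Contact is about 4.5 N. Pushing to the far ends next.

```bash
python3 -m pendant '[[[0,0.005,0],[0,0,0]],[[0,0.014,0],[0,0,0]],[[0,0.024,0],[0,0,0]],[[0,0.034,0],[0,0,0]],[[0,0.044,0],[0,0,0]],[[0,0.054,0],[0,0,0]],[[0,0.064,0],[0,0,0]],[[0,0.068,0],[0,0,0]]]' | grep -E 'tool_pos|ft';python3 -m pendant '[[[0,0.006,0],[0,0,0]],[[0,0.016,0],[0,0,0]],[[0,0.026,0],[0,0,0]],[[0,0.036,0],[0,0,0]],[[0,0.046,0],[0,0,0]],[[0,0.056,0],[0,0,0]],[[0,0.064,0],[0,0,0]],[[0,0.066,0],[0,0,0]]]' | grep -E 'tool_pos|ft'; cat > look.py <<'E'
from h import *
s=status.state();M=R.from_rotvec(s["ee_rot"]).as_matrix();t=np.array(s["tool_pos"])
T=np.array([.592,-.1356]);c,sn=np.cos(-.186),np.sin(-.186)
print("tool",(np.array([[c,sn],[-sn,c]])@(t[:2]-T)).round(4),"yaw",np.arctan2(M[1,1],M[0,1]).round(4),"fz",s["ft_force"][2].round(2))
for n in ("scene","side"):
  p=optics.capture(n);print("fz",status.state()["ft_force"].round(2))
  for d in spotter.silhouettes("stake0",p)[:7]:
    v,u=np.nonzero(d["pixels"])
    if len(v)<20: continue
    P=onz(p,np.c_[u,v],.0205)[:,:2]-T;P=np.c_[P@[c,sn],P@[-sn,c]];cc=P.mean(0)
    if abs(cc).max()>.15: continue
    V=np.linalg.eigh(np.cov((P-cc).T))[1];a=V[:,1]*np.sign(V[0,1]);q=(P-cc)@a
    print(n,round(d["p"],2),np.round(cc+a*(q.max()+q.min())/2,3),round(np.degrees(np.arctan2(a[1],a[0])),1),np.ptp(q).round(3),"x",P[:,0].min().round(3),P[:,0].max().round(3))
E
python3 look.py
```

```text
tool_pos: [0.612, -0.1386, 0.1121]
ft_force: [-4.9, 0.1, 5.0]
tool_pos: [0.6773, -0.1509, 0.1122]
ft_force: [-4.1, 1.0, 4.6]
tool [0.0866 0.0007] yaw -0.1863 fz 4.62
fz [-2.58  0.46  4.69]
scene 0.74 [0.025 0.091] -6.1 0.145 x -0.047 0.097
scene 0.69 [ 0.025 -0.027] 1.1 0.15 x -0.049 0.1
scene 0.62 [0.024 0.027] 8.2 0.152 x -0.051 0.099
scene 0.6 [ 0.022 -0.088] 5.1 0.152 x -0.053 0.098
fz [-3.36  0.99  4.72]
side 0.81 [ 0.018 -0.093] 6.0 0.146 x -0.054 0.091
side 0.78 [ 0.023 -0.032] 1.8 0.149 x -0.051 0.097
side 0.54 [0.024 0.023] 8.8 0.157 x -0.053 0.1
side 0.49 [0.019 0.088] -4.8 0.135 x -0.048 0.086
```

```bash
python3 -m pendant '[[[0,-0.005,-0.0005],[0,0,0]],[[0,-0.014,-0.0005],[0,0,0]],[[0,-0.024,-0.0005],[0,0,0]],[[0,-0.034,-0.0005],[0,0,0]],[[0,-0.044,-0.0005],[0,0,0]],[[0,-0.054,-0.0005],[0,0,0]],[[0,-0.064,-0.0005],[0,0,0]],[[0,-0.068,-0.0005],[0,0,0]]]' | grep -E 'tool_pos|ft';python3 -m pendant '[[[0,-0.006,0],[0,0,0]],[[0,-0.016,0],[0,0,0]],[[0,-0.026,0],[0,0,0]],[[0,-0.036,0],[0,0,0]],[[0,-0.046,0],[0,0,0]],[[0,-0.056,0],[0,0,0]],[[0,-0.064,0],[0,0,0]],[[0,-0.066,0],[0,0,0]]]' | grep -E 'tool_pos|ft'; python3 look.py
```

```text
tool_pos: [0.6113, -0.1388, 0.1134]
ft_force: [1.0, -0.3, -0.6]
tool_pos: [0.5466, -0.1266, 0.1134]
ft_force: [0.8, 0.4, -0.4]
tool [-0.0463  0.0004] yaw -0.1861 fz -0.39
fz [-0.11 -0.29 -0.31]
scene 0.92 [ 0.024 -0.028] 1.4 0.15 x -0.051 0.099
scene 0.75 [0.021 0.03 ] 5.5 0.153 x -0.054 0.097
scene 0.66 [0.025 0.089] -5.1 0.149 x -0.049 0.1
fz [-1.25  1.08  0.13]
side 0.69 [0.024 0.029] 5.0 0.155 x -0.053 0.1
side 0.59 [ 0.023 -0.091] 5.6 0.152 x -0.052 0.098
```

```bash
python3 -m pendant '[[[0.002,0,0],[0,0,0]],[[0.004,0.004,0],[0,0,0]],[[0.0045,0.014,0],[0,0,0]],[[0.0045,0.024,0],[0,0,0]],[[0.0045,0.034,0],[0,0,0]],[[0.0045,0.044,0],[0,0,0]],[[0.0045,0.054,0],[0,0,0]],[[0.0045,0.064,0],[0,0,0]],[[0.0045,0.068,0],[0,0,0]]]' | grep -E 'tool_pos|ft';python3 -m pendant '[[[0,0.006,0],[0,0,0]],[[0,0.016,0],[0,0,0]],[[0,0.026,0],[0,0,0]],[[0,0.036,0],[0,0,0]],[[0,0.046,0],[0,0,0]],[[0,0.056,0],[0,0,0]],[[0,0.064,0],[0,0,0]],[[0,0.066,0],[0,0,0]]]' | grep -E 'tool_pos|ft'; python3 -m pendant '[[[-0.004,0,0],[0,0,0]],[[-0.008,-0.004,-0.0002],[0,0,0]],[[-0.009,-0.014,-0.0002],[0,0,0]],[[-0.009,-0.024,-0.0002],[0,0,0]],[[-0.009,-0.034,-0.0002],[0,0,0]],[[-0.009,-0.044,-0.0002],[0,0,0]],[[-0.009,-0.054,-0.0002],[0,0,0]],[[-0.009,-0.064,-0.0002],[0,0,0]],[[-0.009,-0.068,-0.0002],[0,0,0]]]' | grep -E 'tool_pos|ft'; python3 look.py
```

```text
tool_pos: [0.6161, -0.1353, 0.1134]
ft_force: [-0.8, -0.8, 0.7]
tool_pos: [0.6807, -0.1474, 0.1134]
ft_force: [-1.6, 0.1, -0.6]
tool_pos: [0.6106, -0.1432, 0.1137]
ft_force: [0.4, -0.0, -1.4]
tool [ 0.0197 -0.0041] yaw -0.186 fz -1.38
fz [-0.48  0.05 -1.07]
scene 0.81 [0.022 0.03 ] 1.1 0.152 x -0.054 0.098
scene 0.77 [0.023 0.091] -3.2 0.154 x -0.054 0.1
scene 0.63 [ 0.024 -0.029] 0.2 0.15 x -0.051 0.099
scene 0.58 [ 0.059 -0.09 ] 1.1 0.076 x 0.021 0.097
fz [-0.02 -0.31 -0.62]
side 0.73 [ 0.024 -0.031] 1.5 0.151 x -0.051 0.099
side 0.57 [0.022 0.029] 1.1 0.15 x -0.053 0.097
side 0.56 [ 0.023 -0.092] 1.0 0.149 x -0.052 0.097
```

```bash
python3 -m pendant '[[[0,-0.006,0.0005],[0,0,0]],[[0,-0.016,0.0006],[0,0,0]],[[0,-0.026,0.0006],[0,0,0]],[[0,-0.036,0.0006],[0,0,0]],[[0,-0.046,0.0006],[0,0,0]],[[0,-0.056,0.0006],[0,0,0]],[[0,-0.064,0.0006],[0,0,0]],[[0,-0.066,0.0006],[0,0,0]]]' | grep -E 'tool_pos|ft'; python3 -m pendant '[[[0,0.006,0],[0,0,0]],[[0,0.016,0],[0,0,0]],[[0,0.026,0],[0,0,0]],[[0,0.036,0],[0,0,0]],[[0,0.046,0],[0,0,0]],[[0,0.056,0],[0,0,0]],[[0,0.064,0],[0,0,0]],[[0,0.068,0],[0,0,0]]]' | grep -E 'tool_pos|ft'; python3 -m pendant '[[[0.001,0.006,0],[0,0,0]],[[0.002,0.016,0],[0,0,0]],[[0.003,0.026,0],[0,0,0]],[[0.004,0.036,0],[0,0,0]],[[0.005,0.046,0],[0,0,0]],[[0.006,0.056,0],[0,0,0]],[[0.007,0.064,0],[0,0,0]],[[0.009,0.066,0],[0,0,0]],[[0.009,0.066,0],[0,0,0]]]' | grep -E 'tool_pos|ft'; python3 look.py
```

```text
tool_pos: [0.5459, -0.1311, 0.1132]
ft_force: [2.3, -0.0, 0.7]
tool_pos: [0.6144, -0.1441, 0.113]
ft_force: [-2.0, 0.0, 1.4]
tool_pos: [0.6812, -0.1476, 0.1133]
ft_force: [0.6, -1.9, -0.2]
tool [0.0899 0.0048] yaw -0.1858 fz -0.21
fz [ 0.94 -0.58 -0.03]
scene 0.79 [ 0.025 -0.029] -0.1 0.152 x -0.051 0.101
scene 0.68 [0.022 0.03 ] 0.7 0.152 x -0.054 0.098
scene 0.66 [-0.031 -0.089] 7.8 0.042 x -0.051 -0.011
scene 0.56 [0.023 0.089] -0.9 0.151 x -0.052 0.098
fz [ 0.97 -1.01  0.32]
side 0.82 [0.021 0.088] -1.1 0.143 x -0.05 0.093
side 0.75 [ 0.022 -0.092] 1.3 0.152 x -0.054 0.098
side 0.56 [ 0.022 -0.031] 1.0 0.151 x -0.054 0.097
side 0.52 [0.021 0.028] 1.8 0.153 x -0.056 0.097
```

```bash
python3 -m pendant '[[[-0.002,-0.006,0.0003],[0,0,0]],[[-0.004,-0.016,0.0003],[0,0,0]],[[-0.0045,-0.026,0.0003],[0,0,0]],[[-0.0045,-0.036,0.0003],[0,0,0]],[[-0.0045,-0.046,0.0003],[0,0,0]],[[-0.0045,-0.056,0.0003],[0,0,0]],[[-0.0045,-0.066,0.0003],[0,0,0]],[[-0.0045,-0.076,0.0003],[0,0,0]],[[-0.0045,-0.086,0.0003],[0,0,0]],[[-0.0045,-0.096,0.0003],[0,0,0]],[[-0.0045,-0.106,0.0003],[0,0,0]],[[-0.0045,-0.116,0.0003],[0,0,0]]]' | grep -E 'tool_pos|ft'; python3 -m pendant '[[[0,-0.01,0],[0,0,0]],[[0,-0.016,0],[0,0,0]],[[0,-0.018,0],[0,0,0]],[[0,-0.012,0],[0,0,0]],[[0,-0.002,0],[0,0,0]],[[0,0.008,0],[0,0,0]],[[0,0.018,0],[0,0,0]],[[0,0.028,0],[0,0,0]],[[0,0.038,0],[0,0,0]],[[0,0.046,0],[0,0,0]],[[0,0.048,0],[0,0,0]]]' | grep -E 'tool_pos|ft'; python3 -m pendant '[[[0,0,-0.002],[0,0,0]],[[0,0,-0.01],[0,0,0]],[[0,0,-0.03],[0,0,0]],[[0,0,-0.06],[0,0,0]],[[0,0,-0.09],[0,0,0]],[[0,0,-0.11],[0,0,0]],[[0,0,-0.11],[0,0,0]],[[0,0,-0.11],[0,0,0]]]' ; python3 look.py
```

```text
tool_pos: [0.5646, -0.1301, 0.1128]
ft_force: [3.2, -1.2, 2.6]
tool_pos: [0.6086, -0.138, 0.1117]
ft_force: [-4.8, 1.0, 7.4]
t: 26.88
tool_pos: [0.6116, -0.1388, 0.2213]
ee_rot: [-2.416, -2.004, 0.002]
ft_force: [-1.0, 1.3, -2.6]
finger_gap: 0.0174
finger_force: 59.2
tool [0.0199 0.0005] yaw -0.186 fz -2.56
fz [ 0.38  0.23 -3.53]
scene 0.69 [0.022 0.03 ] 0.4 0.154 x -0.054 0.099
scene 0.66 [0.023 0.089] -1.2 0.151 x -0.052 0.098
scene 0.63 [ 0.031 -0.09 ] 1.5 0.132 x -0.035 0.097
fz [ 0.11  0.09 -3.62]
side 0.83 [0.023 0.028] 0.7 0.153 x -0.053 0.1
side 0.79 [ 0.021 -0.031] 0.6 0.15 x -0.054 0.096
side 0.75 [0.026 0.088] -0.2 0.158 x -0.053 0.106
side 0.51 [ 0.025 -0.092] 2.0 0.155 x -0.052 0.102
```

```bash
python3 -m pendant '[[[0.04,-0.015,0],[0,0,-0.04]],[[0.09,-0.034,0],[0,0,-0.09]],[[0.14,-0.053,0],[0,0,-0.14]],[[0.19,-0.072,0],[0,0,-0.19]],[[0.24,-0.092,0],[0,0,-0.24]],[[0.29,-0.111,0],[0,0,-0.29]],[[0.34,-0.13,0],[0,0,-0.34]],[[0.385,-0.147,0],[0,0,-0.39]],[[0.415,-0.158,0],[0,0,-0.43]],[[0.4266,-0.1633,0],[0,0,-0.455]],[[0.4266,-0.1633,0],[0,0,-0.455]],[[0.4266,-0.1633,0],[0,0,-0.455]]]'; python3 -m pendant '[[[0,0,0],[0,0,0]],[[0,0,0],[0,0,0]]]'; python3 - <<'E'
from h import *
st();p=optics.capture("wrist");save(p,"w5.png")
s=optics.capture("scene");cv2.imwrite("pics/s5.png",np.hstack([cv2.resize(p["pixels"][:,:,::-1],(400,300)),cv2.resize(s["pixels"][230:440,360:640,::-1],(400,300),interpolation=2)]))
E
```

```text
t: 28.58
tool_pos: [0.5309, 0.309, 0.2226]
ee_rot: [1.905, 2.497, -0.002]
ft_force: [-0.1, -0.1, -3.1]
finger_gap: 0.0174
finger_force: 59.0
t: 28.82
tool_pos: [0.531, 0.3095, 0.2228]
ee_rot: [1.905, 2.498, 0.0]
ft_force: [0.6, 0.5, -2.7]
finger_gap: 0.0174
finger_force: 59.0
28.825 [0.531  0.3095 0.2228] [[-0.264, 0.964, 0.0], [0.964, 0.264, -0.0], [-0.0, 0.0, -1.0]] [ 0.62  0.53 -2.72] 0.017382362896846894 59.002829790115356
```

View pics/s5.png

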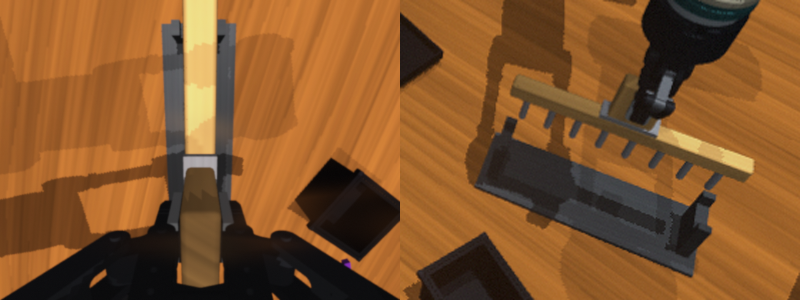

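The rake hangs over the rest, square with the fork. Lowering it.

```bash
python3 -m pendant '[[[0.0018,-0.001,0.02],[0,0,0]],[[0.0018,-0.001,0.04],[0,0,0]],[[0.0018,-0.001,0.06],[0,0,0]],[[0.0018,-0.001,0.075],[0,0,0]],[[0.0018,-0.001,0.085],[0,0,0]],[[0.0018,-0.001,0.09],[0,0,0]],[[0.0018,-0.001,0.095],[0,0,0]],[[0.0018,-0.001,0.1],[0,0,0]],[[0.0018,-0.001,0.103],[0,0,0]],[[0.0018,-0.001,0.105],[0,0,0]],[[0.0018,-0.001,0.105],[0,0,0]]]'; python3 -m pendant '[[[0,0,0.001],[0,0,0]],[[0,0,0.0018],[0,0,0]],[[0,0,0.0018],[0,0,0]]]'|grep -E 'tool|ft'
```

```text
t: 30.3
tool_pos: [0.5292, 0.3119, 0.1177]
ee_rot: [1.903, 2.499, 0.0]
ft_force: [0.6, -0.8, -2.2]
finger_gap: 0.0175
finger_force: 59.1
tool_pos: [0.5292, 0.3118, 0.1159]
ft_force: [-0.2, 0.1, -2.2]
```

```bash
python3 -m pendant '[[[0,0,0.0005],[0,0,0]],[[0,0,0.0008],[0,0,0]],[[0,0,0.0008],[0,0,0]]]'|grep -E 'tool|ft'
```

```text
tool_pos: [0.5293, 0.3118, 0.1156]
ft_force: [-0.6, -0.2, 1.6]
```

Seated: the force rises at the same height as at the grasp. Releasing and rising straight up.

```bash
python3 -m pendant '[[[0,0,0],[0,0,0]],[[0,0,0],[0,0,0]],[[0,0,0],[0,0,0]],[[0,0,0],[0,0,0]],[[0,0,0],[0,0,0]],[[0,0,0],[0,0,0]]]' 0.085|grep -E 'ft|gap|force'; python3 -m pendant '[[[0,0,-0.01],[0,0,0]],[[0,0,-0.03],[0,0,0]],[[0,0,-0.06],[0,0,0]],[[0,0,-0.1],[0,0,0]],[[0,0,-0.13],[0,0,0]],[[0,0,-0.15],[0,0,0]],[[0,0,-0.15],[0,0,0]],[[0,0,-0.15],[0,0,0]],[[0,0,-0.15],[0,0,0]]]'; python3 look.py; python3 - <<'E'
from h import *
p=optics.capture("wrist")
s=optics.capture("scene");cv2.imwrite("pics/s6.png",np.hstack([cv2.resize(p["pixels"][:,:,::-1],(300,225)),cv2.resize(s["pixels"][170:440,160:640,::-1],(400,225),interpolation=2)]))
E
```

```text
ft_force: [0.0, -0.0, 0.0]
finger_gap: 0.0855
finger_force: 0.0
t: 32.92
tool_pos: [0.5286, 0.3116, 0.2638]
ee_rot: [-1.903, -2.498, 0.003]
ft_force: [0.0, -0.8, -0.3]
finger_gap: 0.0849
finger_force: 0.0
tool [-0.145   0.4277] yaw 0.269 fz -0.27
fz [-0.14 -0.18  1.6 ]
scene 0.88 [0.024 0.089] -1.3 0.152 x -0.052 0.1
scene 0.78 [ 0.022 -0.09 ] 0.7 0.147 x -0.051 0.095
scene 0.65 [0.022 0.029] 1.3 0.152 x -0.054 0.098
scene 0.57 [ 0.023 -0.029] -0.1 0.149 x -0.051 0.098
fz [-0.7   0.19  0.63]
side 0.82 [ 0.024 -0.091] 1.5 0.152 x -0.052 0.1
side 0.77 [ 0.022 -0.03 ] 1.2 0.148 x -0.051 0.096
side 0.7 [0.026 0.089] -0.2 0.153 x -0.05 0.103
side 0.54 [0.023 0.029] 1.4 0.153 x -0.053 0.1
```

View pics/s6.png

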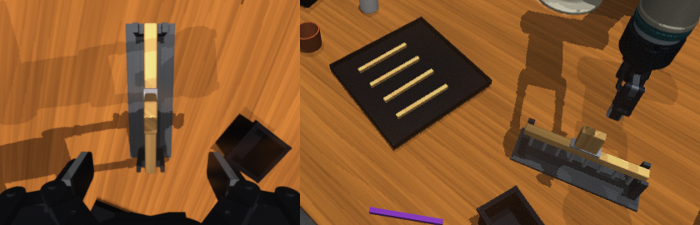

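The four stakes lie in straight, separate rows, the rake hangs in both forks, and the pots and bottle are untouched.

```bash
python3 -c "
from station import order;print(order.job_done())"
```

```text
the job is handed in; nothing more can be done
None
```

The job is handed in, with no verdict returned: the four stakes lie in separate rows within about 1.5° of the tray's sides, the rake is back in its rest, and tine force, spot-checked between moves, ran about 2–8 N and once about 10.5 N (limit 12).

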